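Click three clay marbles into the bowl

ROBOT

A 6-joint arm with a two-finger parallel gripper is mounted at the origin on the work surface. World frame = base frame: x ahead of the robot, y to its left, z up, the work surface at z = 0. Lengths are in m, angles in rad, forces in N, time in s.
With the tool pointing down it reaches from about 0.375 to 0.9 m from the base axis. Payload 3.1 kg.
Tool frame: the origin (TCP) lies on the centre line of the jaws, within the pads' length; the fingertips stand 25 mm ahead of it and the grasp point (between the pads) lies 6 mm ahead of it (manip.tip_extent is the distance from the TCP to the fingertips, in m); z points along the fingers, y is the line along which they close (so a half turn about z gives the same grasp; the last joint's range is limited). The gripper opens to 85 mm and grips with 20 to 120 N. Pads are 22 mm wide; open, the fingers measure 114 mm over their backs; the gripper's body (76 mm by 85 mm) begins 54 mm behind the grasp point. The pads swing forward as they close: fully open they stand 13 mm farther back than shut.
Start: joints at [-1.437, 0.527, 1.433, -0, 1.181, -0.178], TCP at [0.192, -0.595, 0.256] pointing down, gripper open.
Joint ranges: [-3.08, 3.08], [-0.75, 2.2], [0.22, 2.44], [-1.43, 4.57], [0, 2.65], [-2.85, 2.85]. Speed limits (rad/s): [2.79, 2.79, 3.14, 3.14, 3.14, 3.14].

INTERFACE

Orientations are given as a unit quaternion [x, y, z, w].
In Python, from station import readout, imaging, order, manip gives the robot as it stands.
- The arm moves only by the tool move_arm, never from a script. Its argument "rows" is a list of rows, each a list of 7 numbers: the turn, a rotation vector about the tool's x, y, z in degrees, then the shift along the tool's x, y, z in mm, then the closure, from 0 (fully open) to 1 (shut). A call has 1 to 12 rows; each row is the pose to reach, as a shift and turn from the pose commanded when the call began, along the tool's axes at that moment; what a row does not reach only later rows make up. A row lasts 1/12 s, in which the tool goes at most 41.7 mm and 7.16 degrees, less where a joint would pass 70% of its speed; a pose out of reach is approached as far as the arm can. A call with a gripper value outside its range is refused whole. The fingers move at their own pace and stop on an object; "squeeze" is the grip in N (left out, the last holds). Time passes only in rows, so rows that repeat a pose let the fingers close. It gives the time, the measured TCP pose, the force, the opening and the grip force at its end, in the units of the state.
- readout.sense(): the state, without advancing time (a new reading comes with each control period).
- imaging.snapshot(name): name is "side" or "top"; returns a dict with "img" (480x640x3 uint8, red, green, blue), "z_map" (480x640 float32, m along the optical axis (not along the pixel's ray), 0 where there is no reading), "fovy" (degrees; the focal length in pixels is half the picture's height over the tangent of half this angle, whatever the lens; pixels are square), "cx", "cy" (the principal point, pixels), "k1" (the pictures are not rectified: a ray, as slopes to the right and down, at radius r is drawn at 1 + k1 r^2 times it, then the intrinsics apply), "rvec" (rotation vector, rad) and "tvec" (3), from world to camera coordinates, as OpenCV has them. Camera axes: x right, y down, z forward; pixel columns grow to the right and rows downward; lengths in m; the calibration is good to about 2 mm. A picture is of the moment at which its call begins.
- order.sign_off(): hands the job in; it is judged then, once.
The state is a dict: "t": time; "q": joint angles; "qd": joint speeds; "tau": joint torques, N m; "tcp_pos": TCP position; "tool_rot": TCP orientation; "force": force on the tool from outside, world axes, zero at the start; "ft_torque": the same for the moment, N m; "finger_gap": opening from 0.0 (shut) to 1.0 (fully open); "gripper_force": force on a finger pad.
Only numpy, scipy, OpenCV 4.12 (cv2) and the standard library are available. Lean on these libraries where they do the work, as an engineer would, in place of code of your own. Each camera call takes 0.05 s, during which the arm holds its last target. There are 200 camera calls.

TASK

Count out three glazed clay marbles for the next rattle: on the marble dispenser that has the clay bowl under its spout, turn the paddle knob clockwise (seen from above) exactly three clicks, unhurriedly, so that three marbles and no more drop into the bowl, then let go of the knob. Leave the bowl standing where it is; the twin dispenser has nothing under its spout and is not the one.

Things in the scene. Friction and masses are not known exactly. Their poses are not given: they have to be found in the camera images.
- paddle_knob (a joint): Turn of the knob of the dispenser that has the bowl, rad: 0 at the start (in a click), growing clockwise seen from above; no turning back past 0. Clicks every 24 deg (0.419 rad): three are 1.257 rad. Peak torque about 0.2 N m; let go, it is pulled to the nearest click. Each click drops one marble; turn at 1 rad/s or slower so that each has time to fall.
- paddle_knob_grip (a point): Grip point on that knob's upright axis, 193 mm above the bench. The knob: an upright flat wooden paddle 56 mm long (point x), 14 mm thick (y), from 166 to 208 mm high, over the middle of an open aluminium drum 160 mm wide, rim and fins up to 152 mm high. At first the paddle points at the spout. Fixed; a twin dispenser stands at the other side (left or right).
- bowl: Open bare red clay bowl, 108 mm wide, 50 mm tall, wall 5 mm, about 0.3 kg, loose under the spout of the one dispenser, about 142 mm from the knob's axis, on the side away from the robot. Origin: centre of its underside, z up. A like bowl stands at the side, unused.
- marble3: Third marble in line: a brown-glazed clay ball, 16 mm in diameter, 10 g, at first in the drum 64 mm from the knob's axis, three clicks before the spout; it falls into the bowl on the third click. Origin: a point on its surface, underneath at the start.

How it is judged:
On the way, in this order (a step that is already met when the one before it is completed fails the run):
1. the knob is turned past the first click (value of joint paddle_knob above 0.3142 rad), for 0.05 s.
2. the knob is turned past the second click (value of joint paddle_knob above 0.733 rad), for 0.05 s.
At the end, for the whole second after the job is handed in: The paddle knob rests three clicks (1.257 rad, within 0.17 rad) clockwise of its start, the third marble lies in the bowl, and the bowl stands within 20 mm of where it was, upright and at rest (value of joint paddle_knob between 1.0866 and 1.4266 rad and velocity of joint paddle_knob between -0.1 and 0.1 rad/s and horizontal distance between marble3 and bowl below 0.058 m and height (world z) of marble3 below 0.05 m and linear speed of bowl below 0.03 m/s and not (distance of bowl from where it was at the start of the episode above 0.02 m or angle between bowl's own z axis and vertical above 0.35 rad)); the robot touches nothing.
It fails at once if the knob is turned more than half a click beyond the third (value of joint paddle_knob above 1.4661 rad).
It fails at once if the bowl is pushed more than 20 mm or tipped more than 20 degrees (distance of bowl from where it was at the start of the episode above 0.02 m or angle between bowl's own z axis and vertical above 0.35 rad).
It also fails if it takes over 38 s, if anything falls off the work surface, if the arm or the gripper's body presses on something with over 40 N, if the wrist force passes 120 N, or if a joint passes its speed limit or range.

## Working session

There is one attempt and no reset: what is moved stays moved. The work goes in short steps, Python scripts to look and compute and a tool call to move; the robot and the scene stay as the last step left them, time stands still between calls to the robot, and variables do not carry over. Pictures are saved under pics/ and viewed, at most 10 in all, crops included, and the job is handed in when it is done.

Besides the shell and the picture viewer there is one more tool, called after "Emit:" as name(argument=value, ...), one argument or row to a line, values as JSON. move_arm: Moves the arm, as the interface text tells. Its arguments: {"type":"object","properties":{"rows":{"type":"array"},"squeeze":{"type":"number"}},"required":["rows"]}

```bash
mkdir -p pics
cat > h.py <<'E'
import numpy as np, cv2
from station import readout, imaging, order, manip
def snap(n):
    s=imaging.snapshot(n); np.savez('last_%s.npz'%n,**s); cv2.imwrite('pics/%s_%d.png'%(n,int(readout.sense()['t']*1000)),s['img'][:,:,::-1]); return s
def cloud(s):
    f=240/np.tan(np.radians(s['fovy'])/2); K=np.array([[f,0,s['cx']],[0,f,s['cy']],[0,0,1.]])
    v,u=np.mgrid[0:480,0:640]; p=np.stack([u,v],-1).reshape(-1,1,2).astype(float)
    n=cv2.undistortPoints(p,K,np.array([float(s['k1']),0,0,0,0])).reshape(480,640,2)
    z=s['z_map']; c=np.dstack([n*z[...,None],z]); R=cv2.Rodrigues(np.array(s['rvec'],float))[0]
    w=(c-np.array(s['tvec']).ravel())@R; w[z==0]=np.nan; return w
E
python3 - <<'E'
from h import *
for n in('top','side'):
    s=snap(n); print({k:v for k,v in s.items() if k not in('img','z_map')})
print(readout.sense())
import os;print(os.listdir('pics'))
E
```

```text
{'fovy': 55.421156899710056, 'cx': 308.44467921869693, 'cy': 235.2815512734611, 'k1': 0.00046311595841621136, 'rvec': array([ 2.10930261, -2.13987844,  0.19534788]), 'tvec': array([0.03604934, 0.61987489, 0.80017938])}
{'fovy': 52.72304472506386, 'cx': 310.5574313192226, 'cy': 242.9104545304021, 'k1': 0.016339857142797665, 'rvec': array([ 0.78825829, -2.68351344,  0.98401372]), 'tvec': array([0.52983837, 0.32735283, 0.7151283 ])}
{'t': 0.1, 'q': array([-1.43647958e+00,  5.28381535e-01,  1.43377510e+00, -2.25002986e-05,
        1.18141343e+00, -1.78508768e-01]), 'qd': array([-0.00101604, -0.00098954, -0.00267748,  0.0003261 ,  0.00031771,
        0.00110688]), 'tau': array([-5.35605359e-04, -4.43305600e+01, -1.78586376e+01, -1.96919432e-04,
        3.92221511e-03,  6.01101206e-06]), 'tcp_pos': array([ 0.19227839, -0.59405783,  0.25542601]), 'tool_rot': array([ 9.87791294e-01,  1.55779917e-01,  1.14434375e-05, -9.88694129e-04]), 'force': array([0.69269402, 0.03023556, 0.06316749]), 'ft_torque': array([0.02791627, 0.01734418, 0.03464561]), 'gripper_force': 0.0, 'finger_gap': 0.9997763315774797}
['top_50.png', 'side_100.png']
```

View pics/top_50.png

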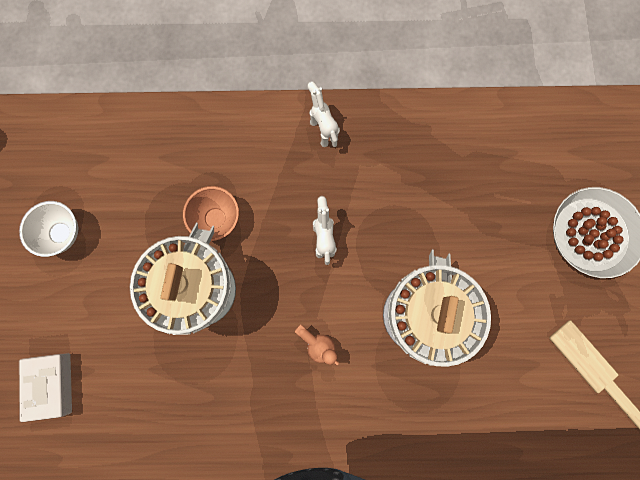

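View pics/side_100.png

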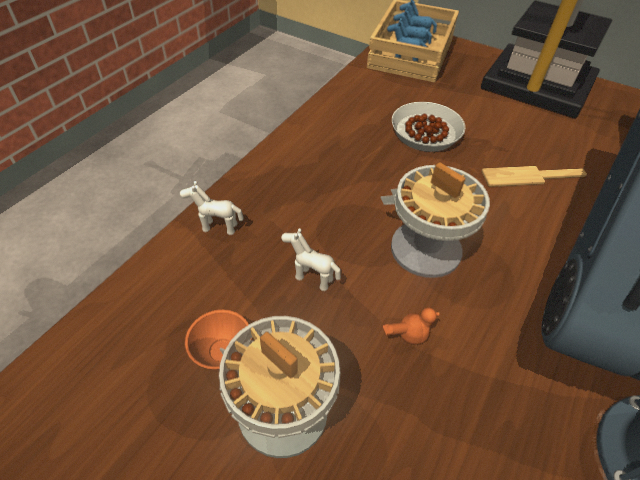

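Run:
```python
from h import *
w=cloud(np.load('last_top.npz'))
z=w[...,2]
m=((z>.19)&(z<.225)).astype(np.uint8)
n,l,st,c=cv2.connectedComponentsWithStats(m)
for i in range(1,n):
    if st[i,4]>40:
        p=w[l==i]; r=cv2.minAreaRect((p[:,:2]*1000).astype(np.float32)); print(c[i],st[i],np.median(p,0),r)
```

```text
[169.45747126 281.73793103] [160 263  20  38 435] [0.52377547 0.23914542 0.20627863] ((524.9426879882812, 240.96568298339844), (14.371589660644531, 55.7091178894043), 79.24783325195312)
[449.19111111 314.37555556] [440 296  19  38 450] [ 0.46908203 -0.18179897  0.20677761] ((469.5279235839844, -183.77618408203125), (14.789593696594238, 55.94933319091797), 74.99008178710938)
```

The top view shows the left dispenser (drum at about 180,285) with the clay bowl at (211,213) under its spout; its paddle is at (170,282). The twin at (440,315) has nothing under its spout. The side view agrees: the near drum is at (280,370) with the bowl at (219,340).

```bash
cat >> h.py <<'E'
from scipy.spatial.transform import Rotation as Ro
def togo(p,yaw):
    s=readout.sense(); R=Ro.from_quat(s['tool_rot']).as_matrix(); a=np.radians(yaw)
    T=np.array([[np.cos(a),np.sin(a),0],[np.sin(a),-np.cos(a),0],[0,0,-1.]])
    print('t',s['t'],'shift mm',np.round(R.T@(np.array(p)-s['tcp_pos'])*1000,1),'turn',np.round(np.degrees(Ro.from_matrix(R.T@T).as_rotvec()),2),'q',np.round(s['q'],2),'F',np.round(s['force'],1),s['finger_gap'],s['gripper_force'])
E
python3 - <<'E'
from h import *
for n in('top','side'):
    w=cloud(np.load('last_%s.npz'%n)); z=w[...,2]
    m=(z>.2035)&(z<.213)&(np.hypot(w[...,0]-.525,w[...,1]-.241)<.045)
    p=w[m]; print(n,m.sum(),np.median(z[m]),p.mean(0),cv2.minAreaRect((p[:,:2]*1000).astype(np.float32)))
    m=(z>.042)&(z<.056)&(np.hypot(w[...,0]-.664,w[...,1]-.214)<.075); p=w[m]; print('bowl rim',m.sum(),cv2.minEnclosingCircle((p[:,:2]*1000).astype(np.float32)))
togo([.525,.241,.28],169.2)
E
```

```text
top 337 0.20670095391244822 [0.5249505  0.24073134 0.20673196] ((524.9577026367188, 241.04473876953125), (14.210634231567383, 55.7091178894043), 79.24783325195312)
bowl rim 517 ((667.5169677734375, 213.97451782226562), 53.77507019042969)
side 490 0.2075366002857692 [0.52482997 0.24311646 0.20743571] ((525.5360717773438, 242.7305145263672), (15.047886848449707, 55.913570404052734), 79.12014770507812)
bowl rim 646 ((669.6885375976562, 215.05404663085938), 54.17900085449219)
t 0.1 shift mm [ 573.6 -692.2  -23. ] turn [-1.0000e-02 -1.5000e-01 -1.5128e+02] q [-1.44  0.53  1.43 -0.    1.18 -0.18] F [0.7 0.  0.1] 0.9997763315774797 0.0
```

Emit:
move_arm(
  rows=[
    [0,0,-76,285,-346,-30,0],
    [0,0,-76,285,-346,-30,0],
    [0,0,-76,285,-346,-30,0],
    [0,0,-76,285,-346,-30,0],
    [0,0,-76,285,-346,-30,0],
    [0,0,-76,285,-346,-30,0],
    [0,0,-76,285,-346,-30,0],
    [0,0,-76,285,-346,-30,0],
    [0,0,-76,285,-346,-30,0],
    [0,0,-76,285,-346,-30,0],
    [0,0,-76,285,-346,-30,0],
    [0,0,-76,285,-346,-30,0],
  ],
  squeeze=40,
)

```text
t: 1.1
tcp_pos: [0.3571, -0.172, 0.2863]
tool_rot: [0.679, 0.734, 0.001, -0.001]
force: [-0.3, 0.2, -0.0]
finger_gap: 1.0
gripper_force: 0.0
```

```bash
python3 -c "
from h import *
togo([.525,.242,.28],169.2)"
```

```text
t 1.1 shift mm [399.9 199.2   7.6] turn [  0.11  -0.19 -74.8 ] q [-0.73  0.17  1.93  0.    1.05 -0.81] F [-0.3  0.2 -0. ] 0.9996342925650266 0.0
```

Emit:
move_arm(
  rows=[
    [0,0,-75,400,199,7,0],
    [0,0,-75,400,199,7,0],
    [0,0,-75,400,199,7,0],
    [0,0,-75,400,199,7,0],
    [0,0,-75,400,199,7,0],
    [0,0,-75,400,199,7,0],
    [0,0,-75,400,199,7,0],
    [0,0,-75,400,199,7,0],
    [0,0,-75,400,199,7,0],
    [0,0,-75,400,199,7,0],
    [0,0,-75,400,199,7,0],
    [0,0,-75,400,199,7,0],
  ],
)

```text
t: 2.1
tcp_pos: [0.5307, 0.2394, 0.2787]
tool_rot: [0.094, 0.996, 0.001, 0.001]
force: [0.1, -0.3, -0.2]
finger_gap: 1.002
gripper_force: 0.0
```

```bash
python3 -c "
from h import *
togo([.525,.242,.20],169.2)"
```

```text
t 2.1 shift mm [ 6.2  1.2 78.7] turn [0.18 0.13 0.03] q [ 0.23  0.44  1.52  0.    1.18 -1.15] F [ 0.1 -0.3 -0.2] 1.0017206338789555 0.0
```

Emit:
move_arm(
  rows=[
    [0,0,0,6,1,10,0],
    [0,0,0,6,1,25,0],
    [0,0,0,6,1,40,0],
    [0,0,0,6,1,55,0],
    [0,0,0,6,1,68,0],
    [0,0,0,6,1,79,0],
    [0,0,0,6,1,79,0],
    [0,0,0,6,1,79,0.2],
    [0,0,0,6,1,79,0.4],
  ],
)

```text
t: 2.85
tcp_pos: [0.5231, 0.2368, 0.2008]
tool_rot: [0.097, 0.995, 0.0, 0.0]
force: [-0.2, 0.4, -0.0]
finger_gap: 0.749
gripper_force: 0.0
```

```bash
python3 -c "
from h import *
togo([.525,.242,.20],169.2)
s=snap('side'); cv2.imwrite('pics/c1.png',cv2.resize(s['img'][250:470,160:400,::-1],None,fx=2.5,fy=2.5))"
```

```text
t 2.85 shift mm [-0.9  5.5  0.8] turn [ 0.02  0.05 -0.32] q [ 0.23  0.53  1.62 -0.    0.99 -1.15] F [-0.2  0.4 -0. ] 0.7487496587711963 0.0
```

View pics/c1.png

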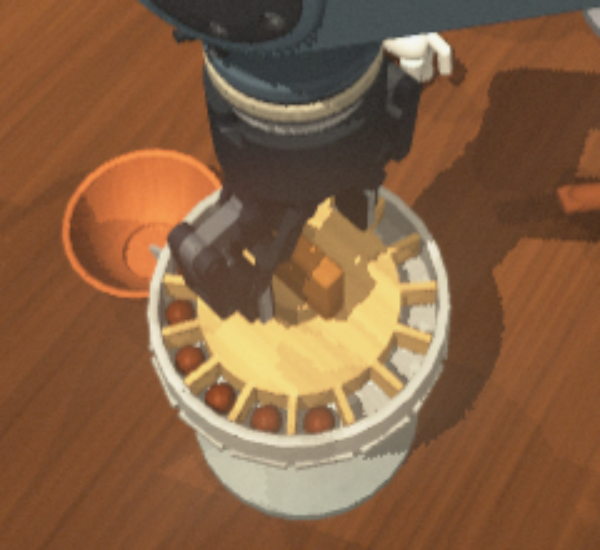

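The crop shows the fingers straddling the paddle (at about 310,275), clear of the drum. They sit about 5 mm off centre, so I'll correct that and then close.

Emit:
move_arm(
  rows=[
    [0,0,0,-1,5,1,0.4],
    [0,0,0,-1,5,1,0.4],
    [0,0,0,-1,5,1,0.4],
    [0,0,0,-1,5,1,0.4],
  ],
)

```text
t: 3.23
tcp_pos: [0.5246, 0.242, 0.1996]
tool_rot: [0.096, 0.995, 0.0, 0.0]
force: [0.2, 0.4, -0.2]
finger_gap: 0.6
gripper_force: 0.0
```

```bash
python3 -c "
from h import *
togo([.525,.242,.20],169.2)"
```

```text
t 3.2333 shift mm [-0.4  0.1 -0.4] turn [ 0.01  0.03 -0.26] q [ 0.24  0.54  1.61 -0.    1.   -1.14] F [ 0.2  0.4 -0.2] 0.6001579623491403 0.0
```

Emit:
move_arm(
  rows=[
    [0,0,0,0,0,0,0.6],
    [0,0,0,0,0,0,0.75],
    [0,0,0,0,0,0,0.8],
    [0,0,0,0,0,0,0.85],
    [0,0,0,0,0,0,0.9],
    [0,0,0,0,0,0,0.95],
    [0,0,0,0,0,0,1],
    [0,0,0,0,0,0,1],
    [0,0,0,0,0,0,1],
    [0,0,0,0,0,0,1],
  ],
  squeeze=40,
)

```text
t: 4.07
tcp_pos: [0.5245, 0.242, 0.1994]
tool_rot: [0.097, 0.995, 0.0, 0.0]
force: [-0.3, 2.0, 1.1]
finger_gap: 0.157
gripper_force: 39.5
```

```bash
python3 -c "
from h import *
togo([.525,.242,.20],169.2); print(readout.sense()['ft_torque'])"
```

```text
t 4.0667 shift mm [-0.5  0.1 -0.6] turn [ 0.02  0.   -0.28] q [ 0.24  0.54  1.61  0.    1.   -1.14] F [-0.3  2.   1.1] 0.1568619357933334 39.45725977420807
[0.19863788 0.10369912 0.0462581 ]
```

Emit:
move_arm(
  rows=[
    [0,0,2,0,0,0,1],
    [0,0,4,0,0,0,1],
    [0,0,6.5,0,0,0,1],
    [0,0,9,0,0,0,1],
    [0,0,11.5,0,0,0,1],
    [0,0,14,0,0,0,1],
    [0,0,16.5,0,0,0,1],
    [0,0,19,0,0,0,1],
    [0,0,21.5,0,0,0,1],
    [0,0,24,0,0,0,1],
    [0,0,24,0,0,0,1],
    [0,0,24,0,0,0,1],
  ],
)

```text
t: 5.07
tcp_pos: [0.5246, 0.2422, 0.1994]
tool_rot: [0.301, 0.954, 0.001, 0.0]
force: [0.1, 3.2, 1.1]
finger_gap: 0.16
gripper_force: 39.4
```

```bash
python3 -c "
from h import *
togo([.525,.242,.20],169.2); print(readout.sense()['ft_torque'])
s=snap('side'); cv2.imwrite('pics/c2.png',cv2.resize(s['img'][250:470,160:400,::-1],None,fx=2.5,fy=2.5))"
```

```text
t 5.0667 shift mm [-0.5  0.  -0.6] turn [  0.06  -0.   -24.23] q [ 0.24  0.54  1.61  0.    1.   -0.72] F [0.1 3.2 1.1] 0.15965748637605082 39.41361844539642
[0.46807602 0.02582069 0.01899332]
```

View pics/c2.png

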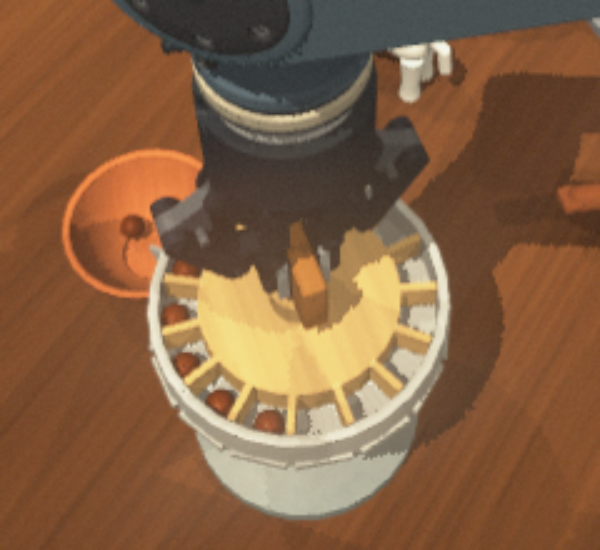

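The paddle turned one click: the remaining marbles moved one slot on, and the first one is in the bowl at about (133,226). Next is the second click.

Emit:
move_arm(
  rows=[
    [0,0,2,0,0,0,1],
    [0,0,4,0,0,0,1],
    [0,0,6.5,0,0,0,1],
    [0,0,9,0,0,0,1],
    [0,0,11.5,0,0,0,1],
    [0,0,14,0,0,0,1],
    [0,0,16.5,0,0,0,1],
    [0,0,19,0,0,0,1],
    [0,0,21.5,0,0,0,1],
    [0,0,24,0,0,0,1],
    [0,0,24,0,0,0,1],
    [0,0,24,0,0,0,1],
  ],
)

```text
t: 6.12
tcp_pos: [0.5249, 0.2425, 0.1994]
tool_rot: [0.492, 0.87, 0.001, 0.0]
force: [0.8, 5.0, 0.6]
finger_gap: 0.156
gripper_force: 39.3
```

Emit:
move_arm(
  rows=[
    [0,0,2,0,0,0,1],
    [0,0,4,0,0,0,1],
    [0,0,6.5,0,0,0,1],
    [0,0,9,0,0,0,1],
    [0,0,11.5,0,0,0,1],
    [0,0,14,0,0,0,1],
    [0,0,16.5,0,0,0,1],
    [0,0,19,0,0,0,1],
    [0,0,21.5,0,0,0,1],
    [0,0,24,0,0,0,1],
    [0,0,24,0,0,0,1],
    [0,0,24,0,0,0,1],
  ],
)

```text
t: 7.12
tcp_pos: [0.5252, 0.2426, 0.1994]
tool_rot: [0.663, 0.749, 0.001, 0.0]
force: [0.9, 6.2, -0.3]
finger_gap: 0.158
gripper_force: 39.2
```

```bash
python3 -c "
from h import *
togo([.525,.242,.20],169.2); print(readout.sense()['ft_torque'])
s=snap('side'); cv2.imwrite('pics/c3.png',cv2.resize(s['img'][250:470,160:400,::-1],None,fx=2.5,fy=2.5))"
```

```text
t 7.1167 shift mm [-0.6 -0.2 -0.6] turn [  0.15  -0.   -72.2 ] q [0.24 0.54 1.61 0.   0.99 0.12] F [ 0.9  6.2 -0.3] 0.15785059742451973 39.235902428627014
[ 0.77536578 -0.00458653 -0.04534732]
```

View pics/c3.png

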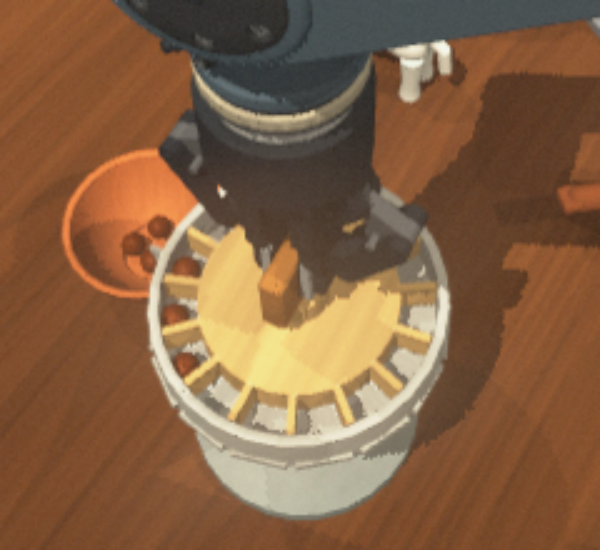

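Three marbles are in the bowl, at about (133,243), (159,227) and (148,261). I'll open the fingers and then lift away.

Emit:
move_arm(
  rows=[
    [0,0,0,0,0,0,0.8],
    [0,0,0,0,0,0,0.6],
    [0,0,0,0,0,0,0.4],
    [0,0,0,0,0,0,0.4],
    [0,0,0,0,0,0,0.4],
    [0,0,0,0,0,0,0.4],
    [0,0,0,0,0,0,0.4],
  ],
)

```text
t: 7.75
tcp_pos: [0.5245, 0.2416, 0.1993]
tool_rot: [0.663, 0.749, -0.0, 0.0]
force: [-0.3, 0.1, 0.6]
finger_gap: 0.597
gripper_force: 0.0
```

Emit:
move_arm(
  rows=[
    [0,0,0,0,0,-10,0.4],
    [0,0,0,0,0,-25,0.4],
    [0,0,0,0,0,-45,0.4],
    [0,0,0,0,0,-65,0.4],
    [0,0,0,0,0,-85,0.4],
    [0,0,0,0,0,-100,0.4],
    [0,0,0,0,0,-100,0.4],
    [0,0,0,0,0,-100,0.4],
    [0,0,0,0,0,-100,0.4],
    [0,0,0,0,0,-100,0.4],
  ],
)

```text
t: 8.58
tcp_pos: [0.5236, 0.2416, 0.2981]
tool_rot: [0.663, 0.749, -0.001, -0.001]
force: [0.5, 0.0, -0.1]
finger_gap: 0.601
gripper_force: 0.0
```

```bash
python3 -c "
from h import *
s=snap('side'); w=cloud(s); z=w[...,2]
m=(z>.2035)&(z<.213)&(np.hypot(w[...,0]-.525,w[...,1]-.241)<.045)
print(m.sum(),cv2.minAreaRect((w[m][:,:2]*1000).astype(np.float32)))
m=(z>.042)&(z<.056)&(np.hypot(w[...,0]-.664,w[...,1]-.214)<.075); print('bowl rim',cv2.minEnclosingCircle((w[m][:,:2]*1000).astype(np.float32)))
togo([.525,.242,.20],169.2)
cv2.imwrite('pics/c4.png',cv2.resize(s['img'][250:470,160:400,::-1],None,fx=2.5,fy=2.5))"
```

```text
482 ((525.7976684570312, 242.58978271484375), (14.545670509338379, 56.499027252197266), 8.834545135498047)
bowl rim ((669.1464233398438, 215.00958251953125), 54.46156692504883)
t 8.6333 shift mm [ 0.3  1.6 98. ] turn [ -0.15  -0.09 -72.28] q [ 0.24  0.42  1.51 -0.    1.22  0.12] F [-0.5  0.5  0.2] 0.5967811328454267 0.0
```

View pics/c4.png

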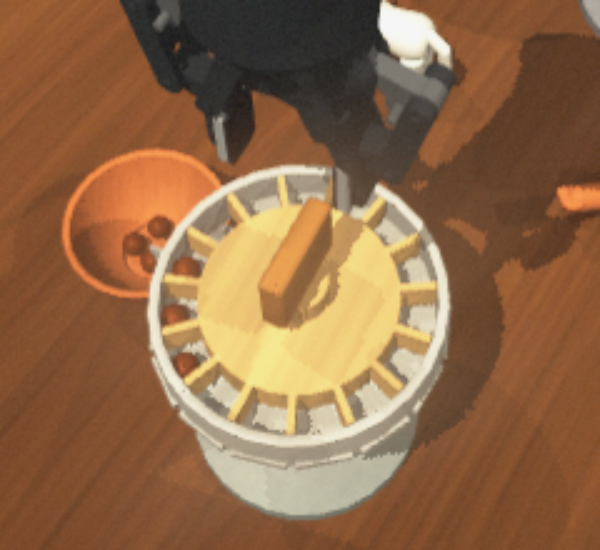

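The paddle is free and turned about 70°, three marbles are in the bowl, the bowl has not moved, and the gripper is clear.

```bash
python3 -c "
from station import order
print(order.sign_off())"
```

```text
the job is handed in; nothing more can be done
None
```

The job is handed in (no verdict was returned): the knob was turned three clicks clockwise (about 70° measured after release, 72° nominal), three marbles are in the bowl, the bowl has not moved, and the gripper is clear of the knob.

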